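# Let the apricot roll into the baby bowl

## Task

With the fingertips only, push the blue bowl along the ledge until it rests against the two stop posts under the mouth of the fruit dispenser. Then press the green pad of the rocker down so that its other end lifts the red gate, and keep it down until the apricot has rolled out into the bowl; then let the rocker come back up by itself. Do not pinch, lift or tip the bowl, do not touch the apricot, and leave the jars and the spoon where they are.

Things in the scene. Friction and masses are not known exactly. Their poses are not given: they have to be found in the camera images.
- dispenser: Fixed fruit dispenser, white open chute 58 mm wide on a grey foot. Origin on the ledge under the mouth end of the chute; its y axis points up the chute (chute from y = -20 mm, the lip, to y = +180 mm), its x axis towards the rocker's pivot and pad. Chute floor 58 mm above the ledge at the lip, underside 53 mm, rising 12 degrees; side walls 29 mm above its floor; highest point of the chute about 135 mm. The pivot posts stand at x = 65 to 85 mm, y = -22 to 14 mm, 126 mm tall.
- dock (a point): Point on the ledge where the centre of the bowl's underside is when the bowl rests against both stop posts; 62 mm in front of the dispenser's origin (along its -y). The two grey stop posts, 12 mm thick and 26 mm tall, stand between it and the dispenser, 45 mm either side of the middle.
- bowl: Loose round blue silicone bowl, 130 g, 116 mm across the rim, 100 mm across the foot, 42 mm tall, wall 4 mm. Origin at the centre of its underside. It starts 65 to 130 mm in front of the dock, up to 30 mm to either side, and slides on the ledge; fingertips reaching down beside it meet the rim.
- pad (a point): Centre of the top of the green pad, 46 mm (along the dispenser's x) by 42 mm, 6 mm thick, at the end of the rocker away from the gate. At rest it is 132 mm above the ledge, with 85 mm between it and the pivot; fully down it is about 51 mm lower, nearly straight below.
- rocker (a joint): Angle of the rocker: 0 at rest (gate closed), growing as the pad goes down, stop at 0.6 rad. The apricot can pass under the gate from about 0.45 rad; press to 0.53 or more to be sure. A spring brings it back; 1.5 to 4 N on the pad moves it.
- gate (a point): Middle of the lower edge of the red gate, a plate 24 mm wide and 42 mm high hanging from the rocker across the mouth of the chute; closed, the edge is 73 mm above the ledge.
- apricot_center (a point): Centre of the apricot, a firm orange ball of 38 mm, 30 g, waiting in the chute against the gate; in the bowl its centre is about 25 mm above the ledge.
- jar0_center (a point): Centre of a glass baby jar, 62 mm across, 75 mm tall, upturned on a peg of the grey drying rack; leave alone.
- jar1_center (a point): Second such jar on the rack; leave alone.
- jar2_center (a point): Third such jar on the rack; leave alone.
- spoon_grip (a point): Point on the handle of a steel spoon of 150 mm lying on the ledge beside the bowl's path; leave alone.
- rack: Fixed grey drying rack, 300 mm by 90 mm (its x and y), 19 mm tall, with four upright pegs that reach 67 mm above the ledge; with the jars 87 mm tall. Origin at the centre of its underside.
- grinder: Baby food grinder, white with an orange turning top, stuck to the ledge by its suction foot; 96 mm across, 140 mm tall. Origin at the centre of its underside.
Mind the look-alikes: they are no part of the job. There is more than one size of the bowl; the one meant has the size given above.

How it is judged:
On the way, in this order (a step that is already met when the one before it is completed fails the run):
1. the bowl has been pushed to the stop posts under the mouth (centre within 20 mm of the dock) (horizontal distance between bowl and dock below 0.02 m and height (world z) of bowl below 0.01 m), for 0.2 s.
2. the fingers press the pad of the rocker down (value of joint rocker above 0.15 rad and contact force between the fingers and rocker above 0.2 N and distance between the grasp point and pad below 0.06 m), for 0.1 s.
At the end, for the whole second after the job is handed in: The apricot lies in the bowl (centre within 50 mm of the bowl's axis and under 40 mm above the ledge), the bowl stands still and upright within 30 mm of the dock, and the rocker is back at rest (under 0.06 rad) (horizontal distance between apricot_center and bowl below 0.05 m and height (world z) of apricot_center below 0.04 m and horizontal distance between bowl and dock below 0.03 m and angle between bowl's own z axis and vertical below 0.1 rad and linear speed of bowl below 0.02 m/s and value of joint rocker below 0.06 rad); the robot touches nothing.
It fails at once if the bowl is lifted or tipped (height (world z) of bowl above 0.015 m or angle between bowl's own z axis and vertical above 0.3 rad).
It fails at once if the robot touches the apricot (contact force between any of the fingers, the arm and apricot above 0.3 N).
It fails at once if a jar or the spoon is moved more than 20 mm (distance of any of jar0_center, jar1_center, jar2_center, spoon_grip from where it was at the start of the episode above 0.02 m).
It also fails if it takes over 56 s, if anything falls off the work surface, if the arm or the gripper's body presses on something with over 40 N, if the wrist force passes 120 N, or if a joint passes its speed limit or range.

## Robot

A 6-joint arm with a two-finger parallel gripper is mounted at the origin on the work surface. World frame = base frame: x ahead of the robot, y to its left, z up, the work surface at z = 0. Lengths are in m, angles in rad, forces in N, time in s.
With the tool pointing down it reaches from about 0.25 to 0.725 m from the base axis. Payload 4 kg.
Tool frame: the origin (TCP) lies on the centre line of the jaws, within the pads' length; the fingertips stand 14 mm ahead of it and the grasp point (between the pads) lies 5 mm behind it; z points along the fingers, x is the direction in which the jaws open and shut, and the axes are right-handed (so a half turn about z gives the same grasp; the last joint's range is limited). The gripper opens to 85 mm and grips with 20 to 120 N. Pads are 22 mm wide; open, the fingers measure 114 mm over their backs; the gripper's body (76 mm by 85 mm) begins 54 mm behind the grasp point. The pads swing forward as they close: fully open they stand 13 mm farther back than shut.
Start: joints at [-1.333, 0.241, 0.005, 1.335, 0, 1.571], TCP at [0.118, -0.486, 0.245] pointing down, gripper open.
Joint ranges: [-2.72, 2.72], [-1.05, 1.87], [-1.09, 1.28], [-1.99, 2.15], [-1.42, 1.44], [-3.14, 3.14]. Speed limits (rad/s): [2.79, 2.79, 3.14, 3.14, 3.14, 3.14].

## Interface

Orientations are given as a unit quaternion [x, y, z, w].
In Python, from workcell import bot gives the robot as it stands.
- The arm moves only by the tool play_rows, never from a script. Its argument "motion" is a list of rows, each an object with "fingers": the closure, from -1 (fully open) to 1 (shut), so that 0 is half open; "translation": the shift along the tool's x, y, z in cm, a list of three; "roll": the turn about the tool's z in degrees. A call has 1 to 20 rows; each row is the pose to reach, as a shift and turn from the pose commanded when the call began, along the tool's axes at that moment; what a row does not reach only later rows make up. A row lasts 1/12 s, in which the tool goes at most 41.7 mm and 7.16 degrees, less where a joint would pass 70% of its speed; a pose out of reach is approached as far as the arm can. A call with a gripper value outside its range is refused whole. The fingers move at their own pace and stop on an object; the grip force is fixed at half the most. Time passes only in rows, so rows that repeat a pose let the fingers close. It gives the time, the measured TCP pose, the force and the opening at its end, in the units of the state.
- bot.get_obs(): the state, without advancing time (a new reading comes with each control period).
- bot.camera(name): name is "side" or "top" or "wrist"; returns a dict with "pixels" (420x560x3 uint8, red, green, blue), "intrinsics" (3x3 intrinsics, pixels), "world_to_cam" (4x4, takes a point from world to camera coordinates). Camera axes: x right, y down, z forward; pixel columns grow to the right and rows downward; lengths in m; the calibration is good to about 2 mm. A picture is of the moment at which its call begins. There is no depth.
- bot.job_done(): hands the job in, once; it reports no verdict.
The state is a dict: "clock": time; "joint_pos": joint angles; "joint_vel": joint speeds; "tau": joint torques, N m; "eef_pos": TCP position; "tool_rot": TCP orientation; "ft_force": force on the tool from outside, world axes, zero at the start; "ft_torque": the same for the moment, N m; "grip_width": finger opening in m.
Only numpy, scipy, OpenCV 4.12 (cv2) and the standard library are available. Lean on these libraries where they do the work, as an engineer would, in place of code of your own. Each camera call takes 0.05 s, during which the arm holds its last target. There are 200 camera calls.

## Working session

There is one attempt and no reset: what is moved stays moved. The work goes in short steps, Python scripts to look and compute and a tool call to move; the robot and the scene stay as the last step left them, time stands still between calls to the robot, and variables do not carry over. Pictures are saved under pics/ and viewed, about 8 in all and at most 12, crops included, and the job is handed in when it is done.

Besides the shell and the picture viewer there is one more tool, called by a JSON object that holds its "name" and its "arguments", one argument or row to a line. play_rows: Moves the arm, as the interface text tells. Its arguments: {"type":"object","properties":{"motion":{"type":"array","items":{"type":"object","properties":{"fingers":{"type":"number"},"translation":{"type":"array","items":{"type":"number"}},"roll":{"type":"number"}}}}},"required":["motion"]}

```bash
mkdir -p pics
cat > h.py <<'E'
import numpy as np, cv2
from workcell import bot
def snap(n,f):
    c=bot.camera(n); cv2.imwrite(f'pics/{f}.png',c['pixels'][:,:,::-1]); np.savez(f'pics/{f}.npz',K=c['intrinsics'],T=c['world_to_cam']); return c
def load(f): d=np.load(f'pics/{f}.npz'); return d['K'],d['T']
def ray(f,u,v):
    K,T=load(f); R=T[:3,:3]; o=-R.T@T[:3,3]; return o,R.T@np.linalg.inv(K)@[u,v,1]
def atz(f,u,v,z):
    o,d=ray(f,u,v); return o+d*(z-o[2])/d[2]
def proj(f,p):
    K,T=load(f); q=K@(T[:3,:3]@np.array(p)+T[:3,3]); return q[:2]/q[2]
def tri(*obs):
    A=0;b=0
    for f,u,v in obs:
        o,d=ray(f,u,v); d=d/np.linalg.norm(d); P=np.eye(3)-np.outer(d,d); A=A+P; b=b+P@o
    return np.linalg.solve(A,b)
E
python3 - <<'E'
from h import *
for n in('top','side'): snap(n,n+'0')
o=bot.get_obs(); print(o['clock'],o['eef_pos'],o['tool_rot'],o['grip_width'])
for n in('top0','side0'):
    K,T=load(n); print(K[0,0],-T[:3,:3].T@T[:3,3],T[2,:3])
E
```

```text
0.1 [ 0.11764053 -0.48539227  0.24447896] [ 7.85989967e-01 -6.18238483e-01 -7.69193876e-04 -5.97726574e-04] 0.08557058570419596
414.537683073382 [ 0.43279066 -0.00599467  1.35811662] [ 1.18925905e-01 -2.94664333e-04 -9.92903088e-01]
449.8849859911816 [0.48451207 0.98467611 0.87985754] [ 0.08662646 -0.79526997 -0.60003461]
```

View pics/top0.png

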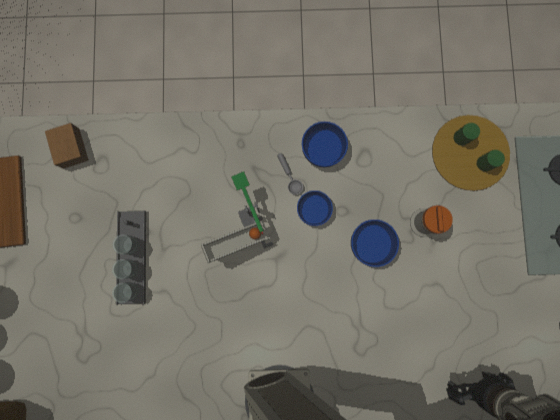

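View pics/side0.png

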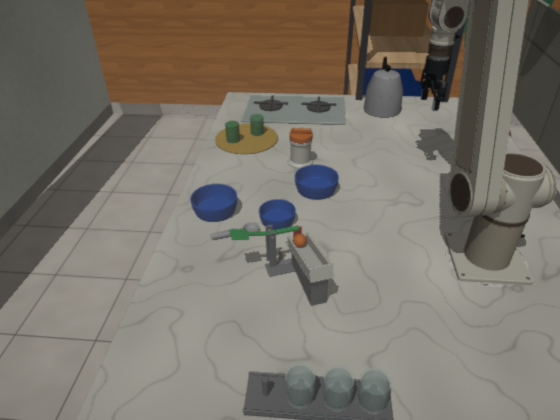

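Top view: three blue bowls, at (325,145), (315,208) and (375,243). Only the one at (315,208), about 36 px across (about 116 mm), matches the size given; the others are about 48 px (about 150 mm). The chute runs from (207,253) to its mouth near (268,235). The pad is at (240,181), and the spoon runs from (284,155) to (297,187). I'll confirm this in enlarged crops.

Run:
```python
from h import *
a=cv2.imread('pics/top0.png')[140:280,190:350]; cv2.imwrite('pics/c1.png',cv2.resize(a,None,fx=5,fy=4.2857 if 0 else 4.28,interpolation=cv2.INTER_CUBIC)[:600,:800])
a=cv2.imread('pics/side0.png')[180:310,200:350]; cv2.imwrite('pics/c2.png',cv2.resize(a,None,fx=4.5,fy=4.5,interpolation=cv2.INTER_CUBIC))
for u,v,z in [(315,208,.042),(325,145,.042),(375,243,.042)]:
    print(atz('top0',u,v,z))
```

```text
[ 0.60328537 -0.12995831  0.042     ]
[ 0.80951512 -0.17001414  0.042     ]
[ 0.48669563 -0.31590149  0.042     ]
```

View pics/c1.png

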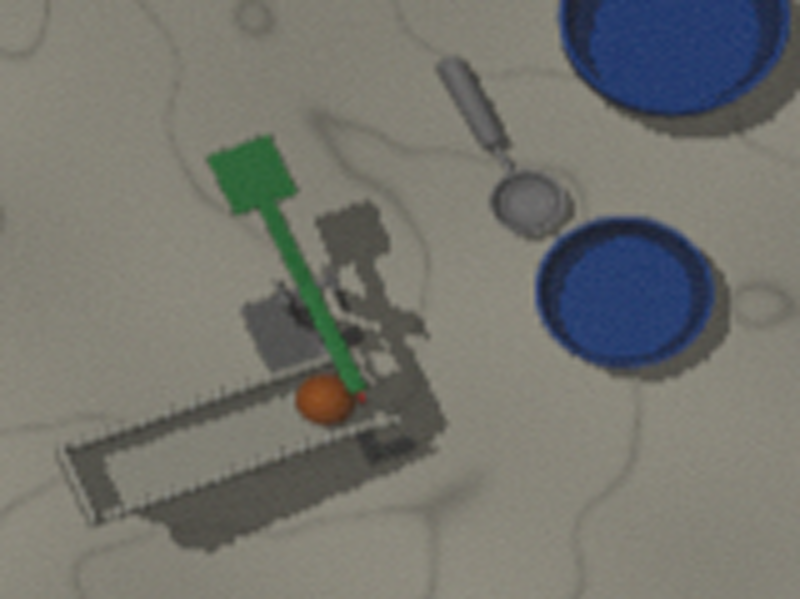

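View pics/c2.png

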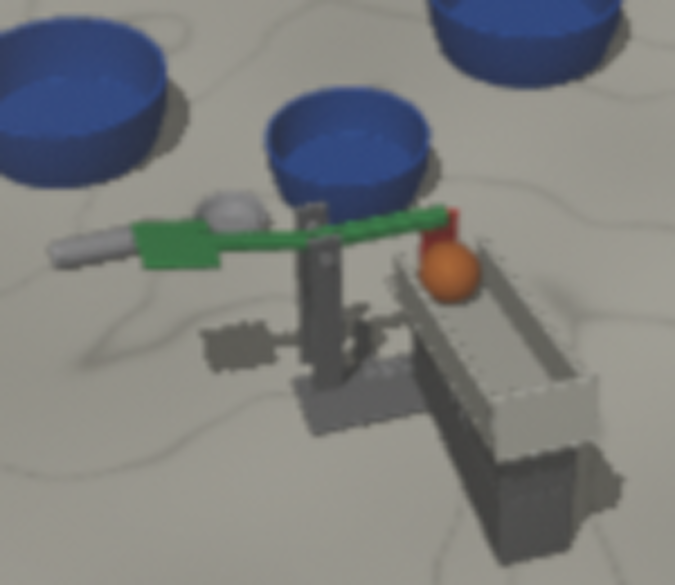

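Run:
```python
from h import *
t=lambda x,y:(190+x/5,140+y/4.28); s=lambda x,y:(200+x/4.5,180+y/4.5)
pt=t(253,175); print('pad tri',tri(('top0',*pt),('side0',*s(178,247))))
P=atz('top0',*pt,.132); print('pad',P)
ge=atz('top0',*t(357,388),.14); print('rocker gate end',ge)
ap=tri(('top0',*t(325,400)),('side0',*s(450,271))); print('apricot',ap)
f=lambda q,z:atz('top0',*t(*q),z)
b1,b2,fr=f((65,450),.13),f((97,522),.13),f((400,420),.087); print('chute',b1,b2,fr)
yv=(b2-fr)[:2]; yv/=np.linalg.norm(yv); print('yaxis from chute',yv)
xv=(P-ge)[:2]; L=np.linalg.norm(xv); xv/=L; print('x from rocker',xv,L,'y=',[-xv[1],xv[0]])
# pad edge dir
c=[f(q,.132)[:2] for q in[(208,158),(272,136),(298,190),(234,214)]]; print(np.diff(c+[c[0]],axis=0))
bt=tri(('top0',*t(625,293)),('side0',*s(348,145))); print('bowl rim',bt, 'rim edges',f((540,293),.042),f((714,293),.042))
for q in[(452,68),(500,145),(531,202),(540,238),(495,200)]: print('spoon',f(q,.008))
# back corner mid -> origin
mid=(b1+b2)/2
np.save('pics/x.npy',xv)
```

```text
pad tri [0.6791023  0.09969143 0.12484825]
pad [0.6794939  0.09918444 0.132     ]
rocker gate end [0.52735029 0.0394455  0.14      ]
apricot [0.52226503 0.06142461 0.08407726]
chute [0.48956064 0.21340025 0.13      ] [0.43966638 0.19475338 0.13      ] [0.50783359 0.01553495 0.087     ]
yaxis from chute [-0.35551033  0.93467235]
x from rocker [0.93081763 0.36548399] 0.16345158598381868 y= [np.float64(-0.36548398679967314), np.float64(0.9308176273540463)]
[[ 0.01478749 -0.03878809]
 [-0.0390318  -0.01500965]
 [-0.01609892  0.03868494]
 [ 0.04034323  0.0151128 ]]
bowl rim [ 0.60247117 -0.13116299  0.02858618] rim edges [ 0.60318817 -0.07551389  0.042     ] [ 0.60036281 -0.18684269  0.042     ]
spoon [ 0.78580475 -0.02415154  0.008     ]
spoon [ 0.72389118 -0.05438985  0.008     ]
spoon [ 0.67855808 -0.07357364  0.008     ]
spoon [ 0.65028665 -0.07864162  0.008     ]
spoon [ 0.68073144 -0.04983665  0.008     ]
```

The crop confirms the meant bowl (315,208): rim diameter about 0.115 m. The chute and rocker directions agree, and pad and apricot triangulate close to the heights given. In the dispenser frame the bowl is straight in front, about 128 mm from the dock. I'll move behind it.

```bash
cat >> h.py <<'E'
from scipy.spatial.transform import Rotation as Ro
X=np.array([.9325,.361]);Y=np.array([-.361,.9325]);O=np.array([.529,.0453])
def D(x,y): return O+X*x+Y*y
def toD(p): p=np.array(p[:2])-O; return p@X,p@Y
def go(x,y,z,yaw=np.arctan2(.361,.9325)):
    o=bot.get_obs(); R=Ro.from_quat(o['tool_rot']).as_matrix()
    p=np.r_[D(x,y),z]; s=R.T@(p-o['eef_pos'])*100
    a=np.degrees(np.arctan2(R[1,0],R[0,0])); r=-((np.degrees(yaw)-a+180)%360-180)
    print('target',p,'shift cm',s.round(2),'roll',round(r,1))
E
python3 -c "
from h import *
go(-.006,-.280,.20)"
```

```text
target [ 0.624485 -0.217966  0.2     ] shift cm [-14.04 -55.56   4.47] roll -97.5
```

{"name": "play_rows", "arguments": {
  "motion": [
    {"fingers": 0,"translation": [-14,-55.6,0],"roll": -97.5},
    {"fingers": 0,"translation": [-14,-55.6,0],"roll": -97.5},
    {"fingers": 0,"translation": [-14,-55.6,0],"roll": -97.5},
    {"fingers": 0,"translation": [-14,-55.6,0],"roll": -97.5},
    {"fingers": 0,"translation": [-14,-55.6,0],"roll": -97.5},
    {"fingers": 0,"translation": [-14,-55.6,0],"roll": -97.5},
    {"fingers": 0,"translation": [-14,-55.6,0],"roll": -97.5},
    {"fingers": 0,"translation": [-14,-55.6,0],"roll": -97.5},
    {"fingers": 0,"translation": [-14,-55.6,0],"roll": -97.5},
    {"fingers": 0,"translation": [-14,-55.6,0],"roll": -97.5},
    {"fingers": 0,"translation": [-14,-55.6,0],"roll": -97.5},
    {"fingers": 0,"translation": [-14,-55.6,0],"roll": -97.5},
    {"fingers": 0,"translation": [-14,-55.6,0],"roll": -97.5},
    {"fingers": 0,"translation": [-14,-55.6,0],"roll": -97.5},
    {"fingers": 0,"translation": [-14,-55.6,0],"roll": -97.5},
    {"fingers": 0,"translation": [-14,-55.6,0],"roll": -97.5},
    {"fingers": 0,"translation": [-14,-55.6,0],"roll": -97.5},
    {"fingers": 0,"translation": [-14,-55.6,0],"roll": -97.5},
    {"fingers": 0,"translation": [-14,-55.6,4.5],"roll": -97.5},
    {"fingers": 0,"translation": [-14,-55.6,4.5],"roll": -97.5}
  ]
}}

```text
clock: 1.77
eef_pos: [0.6201, -0.2188, 0.1942]
tool_rot: [0.983, 0.182, -0.005, -0.003]
ft_force: [-1.5, 0.8, -3.6]
grip_width: 0.0427
```

```bash
python3 -c "
from h import *
go(-.006,-.280,.035);snap('wrist','w1');o=bot.get_obs();print(o['grip_width'],o['eef_pos'],toD(o['eef_pos']))
for p in [(*D(0,-.124),0),(*D(-.006,-.19),.042)]: print(proj('w1',p))"
```

```text
target [ 0.624485 -0.217966  0.035   ] shift cm [ 0.58  0.2  15.91] roll -0.2
0.042817818705861974 [ 0.62055616 -0.21885353  0.19559648] (np.float64(-0.009983307932117992), np.float64(-0.2793749341072869))
[298.86804789  -6.17483374]
[291.78622912  78.12481093]
```

View pics/w1.png

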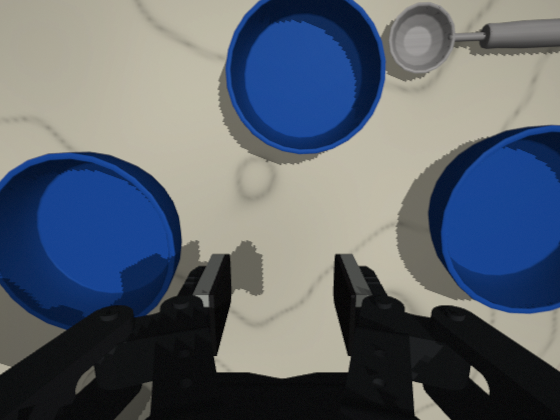

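The wrist view shows the bowl rim centred near (306,74), spanning 227 to 385. The spoon's bowl is just right of it (389–455, 3–72).

```bash
python3 -c "
from h import *
f=lambda u,v,z:np.round(toD(atz('w1',u,v,z)),4)
print(f(306,74,.042),f(227,72,.042),f(385,72,.042),f(306,152,.042))
print('spoon',f(389,40,.01),f(420,40,.01),f(400,66,.008),f(395,15,.01),f(420,3,.012))
print('tri', tri(('w1',306,74),('top0',315,208.5)))
# finger tips in D
print(f(222,255,.18),f(345,255,.18))
"
```

```text
[ 0.0042 -0.1872] [-0.0526 -0.1857] [ 0.0608 -0.186 ] [ 0.005  -0.2429]
spoon [ 0.0704 -0.1594] [ 0.0946 -0.1595] [ 0.0811 -0.1783] [ 0.0737 -0.1417] [ 0.0915 -0.1339]
tri [ 0.6003129  -0.12889095  0.0526652 ]
[-0.0371 -0.2707] [ 0.014  -0.2707]
```

{"name": "play_rows", "arguments": {
  "motion": [
    {"fingers": 0,"translation": [1.2,0.2,4],"roll": 0},
    {"fingers": 0,"translation": [1.2,0.2,8],"roll": 0},
    {"fingers": 0,"translation": [1.2,0.2,12],"roll": 0},
    {"fingers": 0,"translation": [1.2,0.2,15],"roll": 0},
    {"fingers": 0,"translation": [1.2,0.2,16],"roll": 0},
    {"fingers": 0,"translation": [1.2,0.2,16],"roll": 0},
    {"fingers": 0,"translation": [1.2,0.2,16],"roll": 0},
    {"fingers": 0,"translation": [1.2,0.2,16],"roll": 0}
  ]
}}

```text
clock: 2.48
eef_pos: [0.6395, -0.2176, 0.0441]
tool_rot: [0.983, 0.183, 0.003, 0.002]
ft_force: [0.3, 0.0, 0.7]
grip_width: 0.0425
```

```bash
python3 -c "
from h import *
go(0.0,-.140,.034);o=bot.get_obs();print(o['eef_pos'],toD(o['eef_pos']),o['ft_force'])"
```

```text
target [ 0.57954 -0.08525  0.034  ] shift cm [ -0.83 -14.51   0.95] roll -0.1
[ 0.63947091 -0.2176401   0.04413498] (np.float64(0.008092748637038565), np.float64(-0.28507164116763983)) [0.28565792 0.028827   0.70282553]
```

{"name": "play_rows", "arguments": {
  "motion": [
    {"fingers": 0,"translation": [-0.8,0,0.5],"roll": 0},
    {"fingers": 0,"translation": [-0.8,-1,0.5],"roll": 0},
    {"fingers": 0,"translation": [-0.8,-2,0.5],"roll": 0},
    {"fingers": 0,"translation": [-0.8,-2.6,0.5],"roll": 0},
    {"fingers": 0,"translation": [-0.8,-3.2,0.5],"roll": 0},
    {"fingers": 0,"translation": [-0.8,-3.9,0.5],"roll": 0},
    {"fingers": 0,"translation": [-0.8,-4.6,0.5],"roll": 0},
    {"fingers": 0,"translation": [-0.8,-5.4,0.5],"roll": 0},
    {"fingers": 0,"translation": [-0.8,-6.2,0.5],"roll": 0},
    {"fingers": 0,"translation": [-0.8,-7,0.5],"roll": 0},
    {"fingers": 0,"translation": [-0.8,-7.8,0.5],"roll": 0},
    {"fingers": 0,"translation": [-0.8,-8.6,0.5],"roll": 0},
    {"fingers": 0,"translation": [-0.8,-9.4,0.5],"roll": 0},
    {"fingers": 0,"translation": [-0.8,-10.2,0.5],"roll": 0},
    {"fingers": 0,"translation": [-0.8,-11,0.5],"roll": 0},
    {"fingers": 0,"translation": [-0.8,-11.7,0.5],"roll": 0},
    {"fingers": 0,"translation": [-0.8,-12.4,0.5],"roll": 0},
    {"fingers": 0,"translation": [-0.8,-13,0.5],"roll": 0},
    {"fingers": 0,"translation": [-0.8,-13.5,0.5],"roll": 0},
    {"fingers": 0,"translation": [-0.8,-13.5,0.5],"roll": 0}
  ]
}}

```text
clock: 4.15
eef_pos: [0.5804, -0.0922, 0.0352]
tool_rot: [0.983, 0.184, -0.0, -0.0]
ft_force: [0.0, 0.0, -0.3]
grip_width: 0.0427
```

```bash
python3 -c "
from h import *
c=snap('wrist','w2');snap('top','t2');o=bot.get_obs();print(o['eef_pos'],toD(o['eef_pos']),o['ft_force'])
cv2.imwrite('pics/w2t.png',np.vstack([cv2.imread('pics/w2.png')[:300],cv2.resize(cv2.imread('pics/t2.png')[160:260,190:377],(560,300))]))
"
```

```text
[ 0.58080181 -0.0931011   0.03522738] (np.float64(-0.001657606748994381), np.float64(-0.1477594850540738)) [ 0.08617134  0.19407427 -0.11664666]
```

View pics/w2t.png

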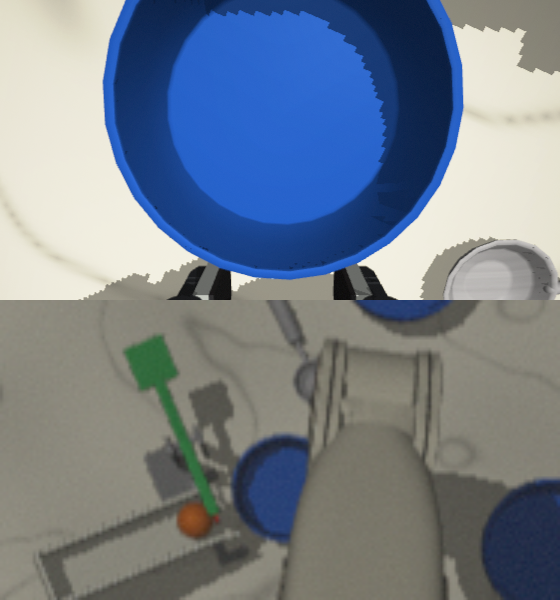

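The bowl is sitting centred against both fingertips (rim 104–462 in the wrist view, bottom at row 275), and the spoon is untouched.

```bash
python3 -c "
from h import *
f=lambda u,v,z:np.round(toD(atz('w2',u,v,z)),4)
print(f(283,275,.042),f(104,95,.042),f(462,95,.042))
l=atz('t2',190+232*187/560,160+(488-300)/3,.042);print('left rim',toD(l), l)
"
```

```text
[-0.0031 -0.1375] [-0.0597 -0.0757] [ 0.0533 -0.0755]
left rim (np.float64(0.020923007920737292), np.float64(-0.031778849140171185)) [0.55998667 0.02321672 0.042     ]
```

{"name": "play_rows", "arguments": {
  "motion": [
    {"fingers": 0,"translation": [0.1,-0.3,0],"roll": 0},
    {"fingers": 0,"translation": [0.1,-0.6,0],"roll": 0},
    {"fingers": 0,"translation": [0.1,-0.9,0],"roll": 0},
    {"fingers": 0,"translation": [0.1,-1.2,0],"roll": 0},
    {"fingers": 0,"translation": [0.1,-1.4,0],"roll": 0},
    {"fingers": 0,"translation": [0.1,-1.5,0],"roll": 0},
    {"fingers": 0,"translation": [0.1,-1.5,0],"roll": 0}
  ]
}}

```text
clock: 4.83
eef_pos: [0.5763, -0.0787, 0.0353]
tool_rot: [0.983, 0.183, -0.0, -0.0]
ft_force: [-0.2, 0.7, -0.8]
grip_width: 0.0426
```

```bash
python3 -c "
from h import *
o=bot.get_obs();print(toD(o['eef_pos']),o['eef_pos'],o['ft_force'])"
```

```text
(np.float64(-0.0006414767292714376), np.float64(-0.1327434252473078)) [ 0.57632801 -0.07873004  0.03529541] [-0.21143595  0.68248156 -0.83703684]
```

{"name": "play_rows", "arguments": {
  "motion": [
    {"fingers": 0,"translation": [0,-0.1,0],"roll": 0},
    {"fingers": 0,"translation": [0,-0.2,0],"roll": 0},
    {"fingers": 0,"translation": [0,-0.3,0],"roll": 0},
    {"fingers": 0,"translation": [0,-0.3,0],"roll": 0}
  ]
}}

```text
clock: 5.17
eef_pos: [0.5753, -0.0761, 0.0353]
tool_rot: [0.983, 0.183, -0.0, -0.0]
ft_force: [-0.8, -0.3, 0.1]
grip_width: 0.0428
```

```bash
python3 -c "
from h import *
o=bot.get_obs();print(toD(o['eef_pos']),o['eef_pos'],o['ft_force'])"
```

```text
(np.float64(-0.0006283601095613746), np.float64(-0.12993378841925926)) [ 0.57532584 -0.076105    0.03528916] [-0.84279834 -0.34600229  0.07733989]
```

{"name": "play_rows", "arguments": {
  "motion": [
    {"fingers": 0,"translation": [0,1,0],"roll": 0},
    {"fingers": 0,"translation": [0,3,0],"roll": 0},
    {"fingers": 0,"translation": [0,5,-2],"roll": 0},
    {"fingers": 0,"translation": [0,5,-6],"roll": 0},
    {"fingers": 0,"translation": [0,5,-10],"roll": 0},
    {"fingers": 1,"translation": [0,5,-14],"roll": 0},
    {"fingers": 1,"translation": [0,5,-17],"roll": 0},
    {"fingers": 1,"translation": [0,5,-17],"roll": 0},
    {"fingers": 1,"translation": [0,5,-17],"roll": 0}
  ]
}}

```text
clock: 5.92
eef_pos: [0.5951, -0.1239, 0.2083]
tool_rot: [0.983, 0.183, 0.003, 0.001]
ft_force: [0.2, 0.4, -1.0]
grip_width: 0.0001
```

```bash
python3 -c "
from h import *
snap('wrist','w3');o=bot.get_obs();print(toD(o['eef_pos']),o['eef_pos'],o['grip_width'])
print('dock rim circle px',proj('w3',(*D(0,-.062),.042)))"
```

```text
(np.float64(-0.0005036278906485653), np.float64(-0.18081495970861697)) [ 0.59381252 -0.12351248  0.2059302 ] -0.0003630663906739352
dock rim circle px [281.91348761  32.92728468]
```

View pics/w3.png

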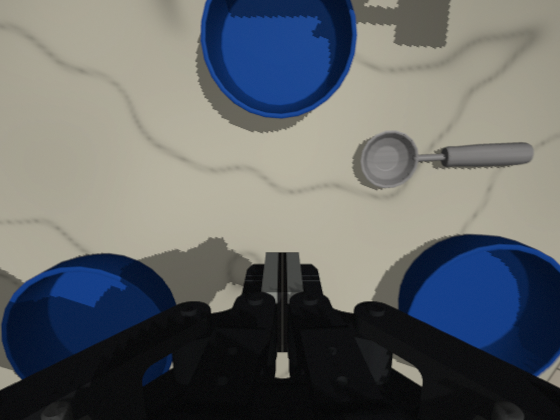

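```bash
python3 -c "
from h import *
f=lambda u,v,z:np.round(toD(atz('w3',u,v,z)),4)
print(f(279,117,.042),f(202,38,.042),f(356,38,.042))
go(.16,-.004,.206)
go(.16,-.10,.206)
"
```

```text
[-0.0023 -0.1218] [-0.0586 -0.0655] [ 0.0545 -0.0654]
target [0.679644 0.09933  0.206   ] shift cm [ 16.03 -17.7   -0.  ] roll -0.1
target [0.7143  0.00981 0.206  ] shift cm [ 1.604e+01 -8.100e+00  1.000e-02] roll -0.1
```

The bowl is about 3 mm from the dock and upright. Next I go above the pad with the fingers shut.

{"name": "play_rows", "arguments": {
  "motion": [
    {"fingers": 1,"translation": [4,-4,0],"roll": 0},
    {"fingers": 1,"translation": [8,-8,0],"roll": 0},
    {"fingers": 1,"translation": [11,-11,0],"roll": 0},
    {"fingers": 1,"translation": [14,-14,0],"roll": 0},
    {"fingers": 1,"translation": [16,-17.5,0],"roll": 0},
    {"fingers": 1,"translation": [16,-17.5,0],"roll": 0},
    {"fingers": 1,"translation": [16,-17.5,0],"roll": 0},
    {"fingers": 1,"translation": [16,-17.5,3],"roll": 0},
    {"fingers": 1,"translation": [16,-17.5,4.5],"roll": 0},
    {"fingers": 1,"translation": [16,-17.5,4.5],"roll": 0},
    {"fingers": 1,"translation": [16,-17.5,4.5],"roll": 0}
  ]
}}

```text
clock: 6.88
eef_pos: [0.6778, 0.0972, 0.1572]
tool_rot: [0.983, 0.183, -0.003, -0.0]
ft_force: [0.7, -0.2, 0.6]
grip_width: -0.0002
```

```bash
python3 -c "
from h import *
go(.16,-.004,.143);o=bot.get_obs();print(toD(o['eef_pos']),o['ft_force'])
snap('wrist','w4');snap('top','t4');snap('side','s4')
cv2.imwrite('pics/v4.png',np.vstack([np.hstack([cv2.imread('pics/w4.png')[::2,::2],cv2.resize(cv2.imread('pics/s4.png')[170:320,190:390],(280,210))]),cv2.resize(cv2.imread('pics/t4.png')[130:270,190:390],(560,390))]))"
```

```text
target [0.679644 0.09933  0.143   ] shift cm [ 0.25 -0.13  1.42] roll -0.1
(np.float64(0.157524783690854), np.float64(-0.005296871572456203)) [ 0.65628644 -0.20448265  0.63682131]
```

View pics/v4.png

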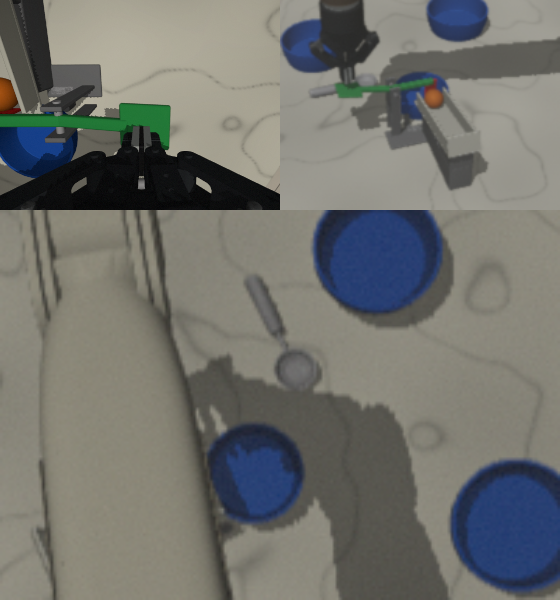

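The fingertips are over the pad (side view), and the bowl sits under the mouth in the top view. Pressing now.

{"name": "play_rows", "arguments": {
  "motion": [
    {"fingers": 1,"translation": [0.5,-0.1,0.8],"roll": 0},
    {"fingers": 1,"translation": [0.5,-0.1,1.4],"roll": 0},
    {"fingers": 1,"translation": [0.5,-0.1,2],"roll": 0},
    {"fingers": 1,"translation": [0.5,-0.1,2.6],"roll": 0},
    {"fingers": 1,"translation": [0.5,-0.1,3.2],"roll": 0},
    {"fingers": 1,"translation": [0.5,-0.1,3.8],"roll": 0},
    {"fingers": 1,"translation": [0.5,-0.1,4.4],"roll": 0},
    {"fingers": 1,"translation": [0.5,-0.1,5],"roll": 0},
    {"fingers": 1,"translation": [0.5,-0.1,5.4],"roll": 0},
    {"fingers": 1,"translation": [0.5,-0.1,5.4],"roll": 0},
    {"fingers": 1,"translation": [0.5,-0.1,5.4],"roll": 0},
    {"fingers": 1,"translation": [0.5,-0.1,5.4],"roll": 0}
  ]
}}

```text
clock: 8.03
eef_pos: [0.6839, 0.1008, 0.1066]
tool_rot: [0.983, 0.183, 0.0, -0.0]
ft_force: [-1.6, 0.8, 2.0]
grip_width: -0.0
```

```bash
python3 -c "
from h import *
o=bot.get_obs();print(toD(o['eef_pos']),o['eef_pos'],o['ft_force'])
snap('wrist','w5');snap('side','s5')
cv2.imwrite('pics/v5.png',np.vstack([cv2.imread('pics/w5.png')[:300],cv2.resize(cv2.imread('pics/s5.png')[190:330,190:390],(560,300))]))"
```

```text
(np.float64(0.16450464684788446), np.float64(-0.004179474272283499)) [0.68392839 0.10079563 0.10660753] [-1.58301066  0.78947565  2.03418722]
```

View pics/v5.png

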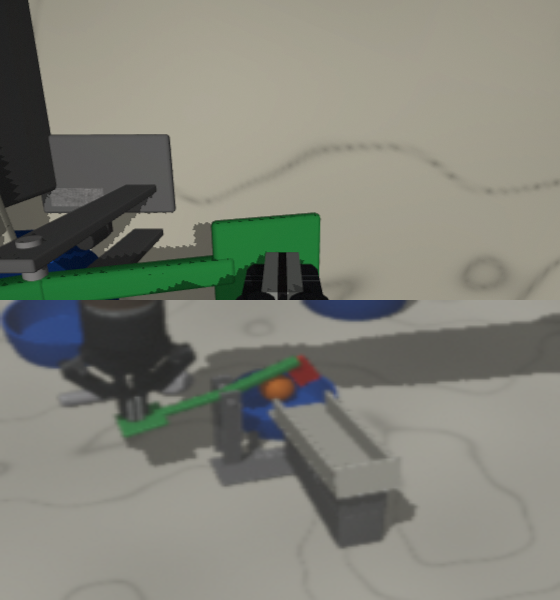

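The gate has risen with the beam, and the apricot is leaving the mouth above the bowl. I'll press a little further and hold.

{"name": "play_rows", "arguments": {
  "motion": [
    {"fingers": 1,"translation": [0,0,0.3],"roll": 0},
    {"fingers": 1,"translation": [0,0,0.6],"roll": 0},
    {"fingers": 1,"translation": [0,0,0.6],"roll": 0},
    {"fingers": 1,"translation": [0,0,0.6],"roll": 0},
    {"fingers": 1,"translation": [0,0,0.6],"roll": 0},
    {"fingers": 1,"translation": [0,0,0.6],"roll": 0},
    {"fingers": 1,"translation": [0,0,0.6],"roll": 0},
    {"fingers": 1,"translation": [0,0,0.6],"roll": 0},
    {"fingers": 1,"translation": [0,0,0.6],"roll": 0},
    {"fingers": 1,"translation": [0,0,0.6],"roll": 0},
    {"fingers": 1,"translation": [0,0,0.6],"roll": 0},
    {"fingers": 1,"translation": [0,0,0.6],"roll": 0},
    {"fingers": 1,"translation": [0,0,0.6],"roll": 0},
    {"fingers": 1,"translation": [0,0,0.6],"roll": 0},
    {"fingers": 1,"translation": [0,0,0.6],"roll": 0},
    {"fingers": 1,"translation": [0,0,0.6],"roll": 0}
  ]
}}

```text
clock: 9.47
eef_pos: [0.684, 0.1008, 0.1003]
tool_rot: [0.983, 0.183, 0.0, 0.0]
ft_force: [0.8, -0.9, 2.8]
grip_width: 0.0
```

```bash
python3 -c "
from h import *
o=bot.get_obs();print(o['eef_pos'],o['ft_force'])
snap('side','s6');snap('top','t6')
cv2.imwrite('pics/v6.png',np.vstack([cv2.resize(cv2.imread('pics/s6.png')[190:330,190:390],(560,300)),cv2.resize(cv2.imread('pics/t6.png')[130:270,190:390],(560,300))]))"
```

```text
[0.684013   0.10077918 0.10034339] [ 0.84854143 -0.85990656  2.79034777]
```

View pics/v6.png

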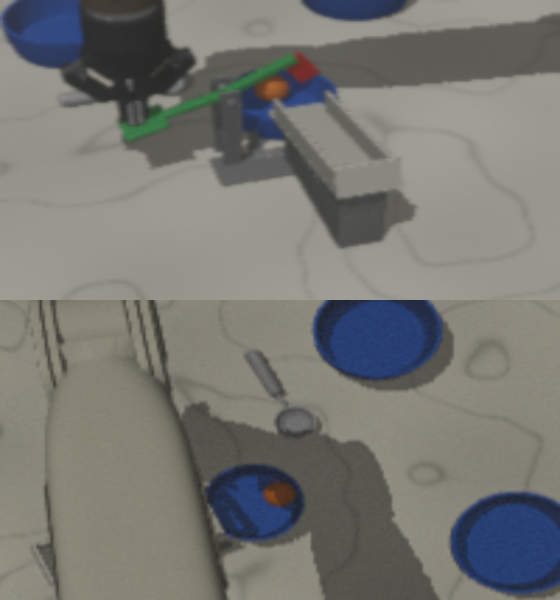

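The apricot is in the bowl (top-view panel, (279,493)). I'll release straight up, slowly, so the spring brings the rocker back.

{"name": "play_rows", "arguments": {
  "motion": [
    {"fingers": 1,"translation": [0,0,-0.8],"roll": 0},
    {"fingers": 1,"translation": [0,0,-1.6],"roll": 0},
    {"fingers": 1,"translation": [0,0,-2.4],"roll": 0},
    {"fingers": 1,"translation": [0,0,-3.2],"roll": 0},
    {"fingers": 1,"translation": [0,0,-4],"roll": 0},
    {"fingers": 1,"translation": [0,0,-5],"roll": 0},
    {"fingers": 1,"translation": [0,0,-7],"roll": 0},
    {"fingers": 1,"translation": [0,0,-10],"roll": 0},
    {"fingers": 1,"translation": [2,5,-12],"roll": 0},
    {"fingers": 1,"translation": [2,9,-12],"roll": 0},
    {"fingers": 1,"translation": [2,13,-12],"roll": 0},
    {"fingers": 1,"translation": [2,17,-12],"roll": 0},
    {"fingers": 1,"translation": [0,21,-12],"roll": 0},
    {"fingers": 1,"translation": [-2,25,-12],"roll": 0},
    {"fingers": 1,"translation": [-2,28,-12],"roll": 0},
    {"fingers": 1,"translation": [-2,28,-12],"roll": 0},
    {"fingers": 1,"translation": [-2,28,-12],"roll": 0},
    {"fingers": 1,"translation": [-2,28,-12],"roll": 0}
  ]
}}

```text
clock: 11.07
eef_pos: [0.766, -0.1681, 0.2197]
tool_rot: [0.983, 0.183, -0.0, -0.0]
ft_force: [-0.1, 0.2, -0.3]
grip_width: -0.0
```

```bash
python3 -c "
from h import *
o=bot.get_obs();print(o['eef_pos'],o['ft_force'])
snap('side','s7');snap('top','t7')
cv2.imwrite('pics/v7.png',np.vstack([cv2.resize(cv2.imread('pics/s7.png')[190:330,190:390],(560,300)),cv2.resize(cv2.imread('pics/t7.png')[140:280,190:350],None,fx=3.5,fy=2.14)]))"
```

```text
[ 0.7659864  -0.16814334  0.21972597] [-0.14603643  0.24314217 -0.26315952]
```

View pics/v7.png

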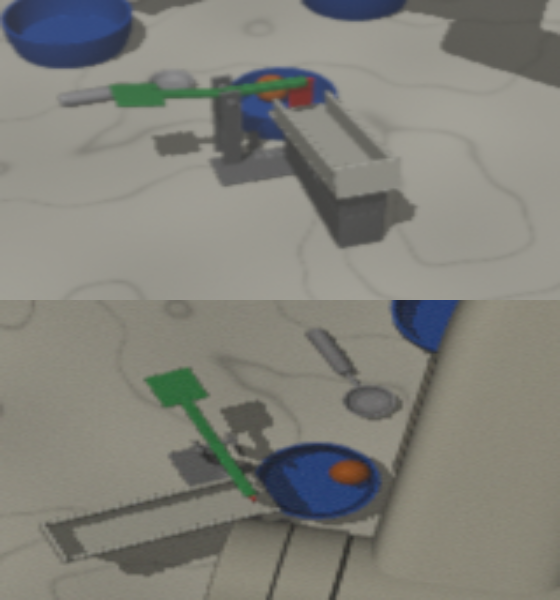

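The rocker is back level, the gate is closed, and the apricot lies in the bowl with the arm clear. I'll do a numeric check, then hand in.

```bash
python3 -c "
from h import *
t=lambda x,y,z:atz('t7',190+x/3.5,140+(y-300)/2.14,z)
b=t(319,481,.042);a=t(350,472,.025);d=D(0,-.062)
print('bowl-dock',np.linalg.norm(b[:2]-d),'apr-bowl',np.linalg.norm(a-b),'spoon',t(372,402,.008))
print(bot.job_done())"
```

```text
bowl-dock 0.007811295550007345 apr-bowl 0.03671950642212725 spoon [ 0.676985   -0.07380867  0.008     ]
the job is handed in; nothing more can be done
None
```

I pushed the small blue bowl to the stop posts with half-open fingertips and pressed the green pad with shut fingers. I held it down until the apricot had rolled into the bowl, then let the rocker spring back and backed away. The job was handed in shortly after 11 s, of the 56 s allowed.

Last checks, all from the cameras:
- **Bowl:** about 8 mm from the dock and upright. The wrist view before the press gave about 3 mm, so the two differ by a few millimetres, within the tolerance. No clear contact force with the stop posts was felt during the push, and I did not see the bowl touching them.
- **Apricot:** in the bowl, about 33 to 37 mm from its axis against a limit of 50 mm. I read its height only by eye.
- **Rocker:** level, with the gate closed, by eye. The pressed angle was not measured.
- **Spoon and jars:** the spoon is within about 2 mm of where it started. The jars were never approached, but I did not re-measure them.
- **Robot:** well clear of everything, with wrist force near zero.

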